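Hook the dropped rotor key out from between the instruments

ROBOT

A 7-joint arm with a two-finger parallel gripper is mounted at the origin on the work surface. World frame = base frame: x ahead of the robot, y to its left, z up, the work surface at z = 0. Lengths are in mm, angles in degrees, forces in N, time in s.
With the tool pointing down it reaches from about 425 to 875 mm from the base axis. Payload 8.4 kg.
Tool frame: the origin (TCP) lies between the finger pads; the fingertips stand 14 mm ahead of it and the grasp point (between the pads) lies 5 mm behind it; z points along the fingers, y is the line along which they close (so a half turn about z gives the same grasp; the last joint's range is limited). The gripper opens to 87 mm and grips with 3 to 60 N. Pads are 19 mm wide; open, the fingers measure 117 mm over their backs; the gripper's body (75 mm by 190 mm) begins 51 mm behind the grasp point.
Start: joints at [70.405, 19.091, 2.286, 83.961, -0.768, 76.965, -3.352], TCP at [156.253, -630.911, 236.546] pointing down, gripper open.
Joint ranges: [-147.57, 147.57], [-21.85, 119.76], [-74.77, 79.35], [14.55, 137.4], [-85.83, 265.84], [4.83, 119.75], [-152.11, 152.11]. Speed limits (degrees/s): [127.2, 127.2, 159.86, 159.86, 180, 180, 180].

INTERFACE

Orientations are given as a 3x3 rotation matrix whose columns are the frame's x, y, z axes.
In Python, from workcell import arm, camera gives the robot as it stands.
- The arm moves only by the shell command python3 -m crank 'ROWS'. ROWS is JSON, a list that holds one entry, the list of rows, each a list of 5 numbers: the shift along the world's x, y, z in m, then the turn about the world's z in rad, then the gripper command: -1 is shut, 1 is fully open, values between are in proportion. In form: [[[x, y, z, yaw, claw], ...]]. A call has 1 to 20 rows; each row shifts and turns the commanded pose from where the row before left it; what a row does not reach is not made up. A row lasts 1/10 s, in which the tool goes at most 50 mm and 8.59 degrees, less where a joint would pass 70% of its speed; a pose out of reach is approached as far as the arm can. A call is refused whole if a number of a shift passes 0.05 or a number of a turn 0.15, either way. A call with a gripper value outside its range is refused whole. The fingers move at their own pace and stop on an object; the grip force is fixed at half the most. Time passes only in rows, so rows that do not move let the fingers close. It gives the time, the measured TCP pose, the force, the opening and the grip force at its end, in the units of the state.
- arm.sense(): the state, without advancing time (a new reading comes with each control period).
- camera(name): name is "side" or "top" or "wrist"; returns a dict with "frame" (480x640x3 uint8, blue, green, red), "fx", "fy", "cx", "cy" (pixels), "k1" (the pictures are not rectified: a ray, as slopes to the right and down, at radius r is drawn at 1 + k1 r^2 times it, then the intrinsics apply), "T" (4x4, takes a point from camera to world coordinates); the wrist camera has in their place "T_tool_cam" (4x4, takes a point from camera to tool coordinates, whose origin is the TCP and whose axes are the flange's). Camera axes: x right, y up, looking along -z (the intrinsics and any distortion apply to the point x, -y, -z); pixel columns grow to the right and rows downward; lengths in mm; the calibration is good to about 2 mm. A picture is of the moment at which its call begins: read the wrist's pose just before it. There is no depth.
- arm.hand_in(): hands the job in; it is judged then, once.
The state is a dict: "clock": time; "joints": joint angles; "qd": joint speeds; "joint_efforts": joint torques, N m; "tool_pos": TCP position; "ee_rot": TCP orientation; "ft_force": force on the tool from outside, world axes, zero at the start; "moment": the same for the moment, N m; "grip_width": finger opening in mm; "gripper_force": force on a finger pad.
Only numpy, scipy, OpenCV 4.12 (cv2) and the standard library are available. Lean on these libraries where they do the work, as an engineer would, in place of code of your own. Each camera call takes 0.05 s, during which the arm holds its last target. There are 200 camera calls.

TASK

The centrifuge's steel T-handled rotor key has fallen into the narrow gap between the hotplate and the centrifuge, too deep for the gripper. Use the bent hook rod to draw the key all the way out of the front of the gap without the fingers touching it in there, lay the rod back down on the open bench in front of the two instruments, then pick up the key and lay it flat in the empty larger compartment of the accessory tray. Set the rod and the key down rather than dropping them, and leave the bottle, the tip box and the two tube adapters where they are.

Things in the scene. Friction and masses are not known exactly. Their poses are not given: they have to be found in the camera images.
- centrifuge: White bench centrifuge, fixed, 235 (x) x 265 (y) x 196 mm high. Origin: on the bench at the front lower corner of its wall on the gap. x axis: from the gap into the centrifuge; y axis: along the gap, inwards from its open front. The gap is the strip x = 0 to about -63 mm, y = 0 (open front) to about 230 mm, open above, floored by the bench. Free bench in front: y < 0.
- hotplate: White hotplate stirrer with square ceramic top, fixed, 170 wide x 230 deep x 110 mm high (two front knobs stand out 11 mm). Origin: on the bench at the front lower corner of its wall on the gap. Axes parallel to the centrifuge's; it lies to -x. The gap between the two is 60 to 66 mm wide, the same all along.
- key: Steel rotor key, 112 long, 14 mm thick, 0.18 kg, lying flat in the gap: crossbar (50 mm wide, 14 x 14 mm) across the end of a 14 mm round shank with a thinner hexagonal end. Origin: underside, 45 mm from the crossbar's centre. x axis: from crossbar to hexagonal end; z up. Crossbar nearest the open front, shank pointing deeper; behind the bar, each side of the shank, 18 mm of bar can be hooked.
- key_mid (a point): On the key's shank axis at its balance point, where it is best grasped across the shank (14 mm wide, centre 7 mm above what it lies on). 29 mm from the crossbar's centre. Axes as the key's.
- key_head (a point): Centre of the key's crossbar. The face of the bar towards the shank lies 7 mm further along the key's x axis.
- key_tip (a point): End of the key's hexagonal end, on its axis, 105 mm from the crossbar's centre.
- rod: Hook rod, rigid, 0.2 kg: black flat-sided handle (110 long, 26 wide, 30 mm high) lying on its flat underside; from its front a 7 mm steel rod cranks up to 55 mm above the bench, runs level and is bent straight down at the end, the tip just reaching bench level. Origin: centre of the handle's underside. x axis: from handle to hook; z up.
- rod_grip (a point): Centre of the rod's handle, 15 mm above its underside: grasp from above across the 26 mm width. It balances about 25 mm towards the hook from here; a firm grip holds it level. Axes as the rod's.
- rod_hook (a point): Centre of the rounded lower tip (radius 3.5 mm) of the rod's bent-down end: 230 mm along the rod's x axis from the handle's centre and 11.5 mm lower. The bent-down part is 7 mm thick and rises straight from here to the level rod, 51 mm higher.
- tray: Grey accessory tray, fixed, 240 (x) x 140 (y) x 25 mm high, walls and floor 4 mm. A divider 22 mm high across it at x = -35 mm leaves a smaller compartment at -x, with two white tube adapters standing in it, and the larger empty compartment at +x. Origin: centre of its underside.
- tray_bay (a point): Centre of the floor (4 mm above the bench) of the tray's larger empty compartment, 150 (x) x 132 mm (y) inside. Axes as the tray's.
- bottle: Bystander: glass reagent bottle with orange cap, 70 mm diameter, 142 mm high. Origin: centre of its underside.
- tipbox: Bystander: blue pipette-tip box with clear lid, 84 x 122 x 69 mm. Origin: centre of its underside.
- adapter0: Bystander: white tube adapter, 38 mm diameter, 48 mm high, in the tray's smaller compartment. Origin: centre of its underside.
- adapter1: Bystander: second white tube adapter, the same.
There are look-alikes about, which are no part of the job. Several things have the shape of the key; the one meant has the colours described above.

How it is judged (in metres and radians):
On the way:
1. the whole key, both ends, has been drawn out of the open front of the gap onto the bench in front (y of each of key_head, key_tip in the frame of centrifuge below -0.003 m), for 0.2 s.
At the end, for the whole second after the job is handed in: The key lies flat and at rest on the floor of the tray's larger compartment (both ends under 20 mm above the bench); the rod lies at rest on the bench (handle centre under 25 mm, hook tip under 30 mm), handle and hook both in front of the line of the centrifuge's front (height (world z) of each of key_head, key_tip below 0.02 m and x of key_mid in the frame of tray_bay between -0.075 and 0.075 m and y of key_mid in the frame of tray_bay between -0.066 and 0.066 m and x of each of key_tip, key_head in the frame of tray_bay above -0.075 m and linear speed of each of key, rod below 0.02 m/s and height (world z) of rod_grip below 0.025 m and height (world z) of rod_hook below 0.03 m and y of each of rod_grip, rod_hook in the frame of centrifuge below 0 m); the robot touches nothing.
It fails at once if the fingers touch the key while any of it is in the gap (contact force between the fingers and key above 0.2 N and height (world z) of key_mid below 0.09 m and y of key_tip in the frame of centrifuge between 0.005 and 0.24 m and x of key_tip in the frame of centrifuge between -0.066 and 0 m).
It fails at once if the key is dropped (moves faster than 0.8 m/s, out of the fingers) (linear speed of key above 0.8 m/s and not (contact force between the fingers and key above 0.05 N)).
It fails at once if the rod is dropped (moves faster than 0.8 m/s, out of the fingers) (linear speed of rod above 0.8 m/s and not (contact force between the fingers and rod above 0.05 N)).
It fails at once if the bottle is moved more than 30 mm or tipped, or the tip box is moved more than 30 mm (distance of any of bottle, tipbox from where it was at the start of the episode above 0.03 m or angle between bottle's own z axis and vertical above 0.5 rad).
It fails at once if a tube adapter is moved more than 30 mm or tipped over (distance of any of adapter0, adapter1 from where it was at the start of the episode above 0.03 m or angle between any of adapter0, adapter1's own z axis and vertical above 0.8 rad).
It also fails if it takes over 72 s, if anything falls off the work surface, if the arm or the gripper's body presses on something with over 40 N, if the wrist force passes 120 N, or if a joint passes its speed limit or range.

## Working session

There is one attempt and no reset: what is moved stays moved. The work goes in short steps, Python scripts to look and compute and a shell command to move; the robot and the scene stay as the last step left them, time stands still between calls to the robot, and variables do not carry over. Pictures are saved under pics/ and viewed, at most 10 in all, crops included, and the job is handed in when it is done.

```bash
mkdir -p pics; ls
cat > h.py <<'E'
import numpy as np, cv2
from workcell import arm, camera
def ray(c,u,v,T=None):
    T=c["T"] if T is None else T; T=np.array(T)
    x=(u-c["cx"])/c["fx"]; y=(v-c["cy"])/c["fy"]
    rd=np.hypot(x,y); r=rd
    for _ in range(20): r=rd/(1+c["k1"]*r*r)
    s=r/rd if rd>0 else 1
    d=T[:3,:3]@np.array([x*s,-y*s,-1.]); return T[:3,3],d
def onz(c,u,v,z,T=None):
    o,d=ray(c,u,v,T); return (o+d*(z-o[2])/d[2]).round(1)
def proj(c,p,T=None):
    T=np.array(c["T"] if T is None else T); q=np.linalg.inv(T)@np.append(p,1.)
    x,y=q[0]/-q[2],-q[1]/-q[2]; k=1+c["k1"]*(x*x+y*y)
    return np.array([c["cx"]+c["fx"]*x*k,c["cy"]+c["fy"]*y*k]).round(1)
def wristT(c,s):
    T=np.eye(4);T[:3,:3]=s["ee_rot"];T[:3,3]=s["tool_pos"];return T@np.array(c["T_tool_cam"])
E
python3 - <<'E'
from h import *
s=arm.sense();print(s)
for n in("top","side"):
    c=camera(n);cv2.imwrite(f"pics/{n}0.png",c["frame"]);print(n,{k:v for k,v in c.items() if k!="frame"})
E
```

```text
pics
{'clock': 0.0, 'joints': array([70.40386213, 19.13062481,  2.28283109, 84.0115231 , -0.76892859,
       76.96581926, -3.3501992 ]), 'qd': array([ 0.07633599,  0.02616581, -0.07048261, -0.11557822, -0.01643841,
       -0.02550348, -0.107529  ]), 'joint_efforts': array([-8.93105316e-04, -6.56361866e+01,  1.33457512e+00, -4.03811860e+01,
       -5.99360000e-02,  4.46381886e-02,  1.50531805e-04]), 'tool_pos': array([ 156.17317374, -630.4915537 ,  235.66765387]), 'ee_rot': array([[ 9.70655985e-01,  2.40471915e-01, -4.65834784e-04],
       [ 2.40472354e-01, -9.70654750e-01,  1.55036357e-03],
       [-7.93458490e-05, -1.61689006e-03, -9.99998690e-01]]), 'ft_force': array([0.22168373, 0.49388809, 0.51578925]), 'moment': array([-0.01709418, -0.00316435, -0.06821338]), 'gripper_force': 0.0, 'grip_width': 86.97224222059539}
top {'fx': 549.561983847483, 'fy': 549.561983847483, 'cx': 326.6961688216102, 'cy': 239.16395227572082, 'k1': -0.15305838004709724, 'T': array([[ 1.74667767e-02,  9.95235851e-01, -9.59192982e-02,
         4.00169614e+02],
       [-9.99631516e-01,  1.93761217e-02,  1.90104649e-02,
         4.43879984e+01],
       [ 2.07784402e-02,  9.55519019e-02,  9.95207561e-01,
         1.19968518e+03],
       [ 0.00000000e+00,  0.00000000e+00,  0.00000000e+00,
         1.00000000e+00]])}
side {'fx': 528.8100172373892, 'fy': 528.8100172373892, 'cx': 313.2818970690651, 'cy': 241.63959107444776, 'k1': -0.029484856332321938, 'T': array([[-7.31702568e-01,  4.59260898e-01, -5.03677258e-01,
        -4.82011348e+01],
       [-6.81592107e-01, -4.85825067e-01,  5.47180230e-01,
         6.44410493e+02],
       [ 6.59944615e-03,  7.43675623e-01,  6.68508052e-01,
         7.81249021e+02],
       [ 0.00000000e+00,  0.00000000e+00,  0.00000000e+00,
         1.00000000e+00]])}
```

View pics/top0.png

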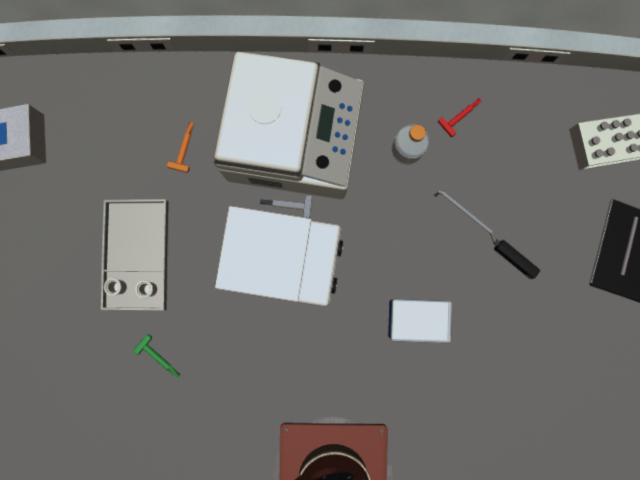

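View pics/side0.png

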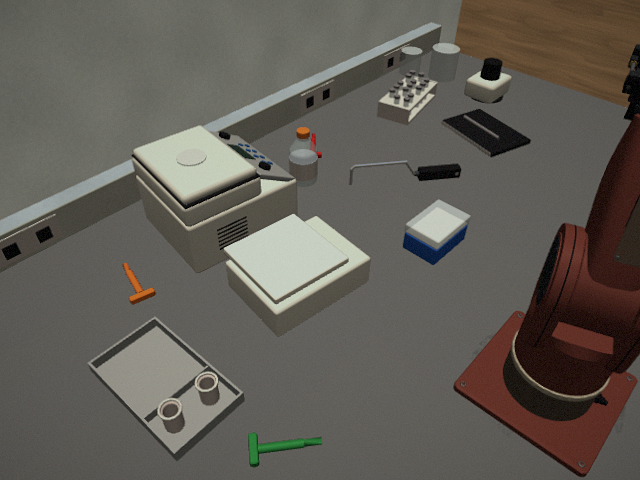

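The candidates for the key are: grey in the gap at top (308,207)–(263,202), orange at (185,150), red at (460,117), green at (155,355), and a steel bar on the black pad at (628,245). I choose the grey one in the gap. The rod runs from handle (517,259) to hook (438,193). The bottle is at (412,140), the tip box at (421,321) and the tray at (134,255), with its larger bay in the upper part (135,233). I'll check the key and rod in a close crop.

Run:
```python
from h import *
c=camera("top");f=c["frame"]
a=cv2.resize(f[160:240,220:380],None,fx=4,fy=4,interpolation=cv2.INTER_CUBIC)
b=cv2.resize(f[180:285,425:550],(333,280),interpolation=cv2.INTER_CUBIC)
o=np.zeros((600,640,3),np.uint8);o[:320]=a;o[320:600,:333]=b
cv2.imwrite("pics/crop1.png",o)
# coarse points
for n,u,v,z in [("head",308,207,7),("tip",262,202,7),("hookelbow",438,194,58),("rodcrank",492,232,58),("hand_front",499,243,30),("hand_back",535,273,30),
 ("cen_corner",348,188,110),("hot_fr_corner",340,225,110),("hot_back",230,208,110),("hot_fr2",329,304,110),("bay c",135,233,4),("tray c1",105,201,25),("tray c2",166,200,25),("c3",165,309,25),("c4",102,309,25),("divL",104,271,22),("divR",165,272,22),("bottle",412,140,60),("tipbox",421,321,69)]:
    print(n,onz(c,u,v,z))
g=cv2.cvtColor(f,cv2.COLOR_BGR2GRAY)
m=((g<45)&(np.indices(g.shape)[1]>485)&(np.indices(g.shape)[1]<550)&(np.indices(g.shape)[0]>225)&(np.indices(g.shape)[0]<290)).astype(np.uint8)
ct=max(cv2.findContours(m,0,1)[0],key=cv2.contourArea);r=cv2.minAreaRect(ct);print(r);print([onz(c,*p,30) for p in cv2.boxPoints(r)],onz(c,*r[0],30))
```

```text
head [585.2  63.8   7. ]
tip [594.3 165.1   7. ]
hookelbow [ 611.4 -212.7   58. ]
rodcrank [ 532.4 -329.9   58. ]
hand_front [ 511.8 -354.7   30. ]
hand_back [ 447.2 -436.5   30. ]
cen_corner [609.6 -17.5 110. ]
hot_fr_corner [534.1  -2.5 110. ]
hot_back [564.2 218.7 110. ]
hot_fr2 [376.7  16.8 110. ]
bay c [520.9 446.5   4. ]
tray c1 [588.3 512.   25. ]
tray c2 [592.3 373.9  25. ]
c3 [356.3 365.9  25. ]
c4 [351.9 506.3  25. ]
divL [434.4 506.6  22. ]
divR [435.7 369.6  22. ]
bottle [ 727.4 -156.8   60. ]
tipbox [ 343.5 -174.6   69. ]
((516.5103149414062, 259.273193359375), (50.08464813232422, 13.122814178466797), 39.47245788574219)
[array([ 499.7, -341. ,   30. ]), array([ 522.3, -360.2,   30. ]), array([ 453.6, -448.2,   30. ]), array([ 431.2, -428.6,   30. ])] [ 476.8 -394.2   30. ]
```

View pics/crop1.png

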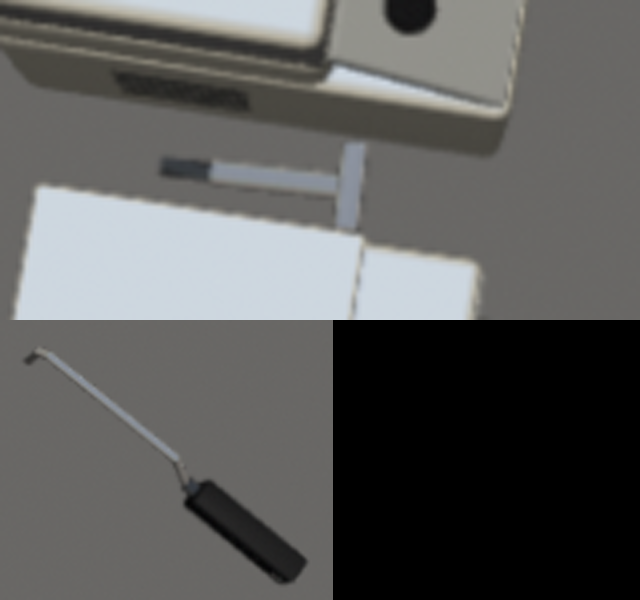

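The crop shows the steel key in the gap: crossbar at crop (350,187), which is top (307.5,206.7), and dark hexagonal end at top (260,201.5), pointing deeper. The rod's elbow is at top (439,192) and it heads about 52° from world x. That confirms both. Next I move above the rod handle.

```bash
python3 -m crank '[[[0.032,0.0236,-0.008,0.0668,1],[0.032,0.0236,-0.008,0.0668,1],[0.032,0.0236,-0.008,0.0668,1],[0.032,0.0236,-0.008,0.0668,1],[0.032,0.0236,-0.008,0.0668,1],[0.032,0.0236,-0.008,0.0668,1],[0.032,0.0236,-0.008,0.0668,1],[0.032,0.0236,-0.008,0.0668,1],[0.032,0.0236,-0.008,0.0668,1],[0.032,0.0236,-0.008,0.0668,1],[0,0,0,0,1],[0,0,0,0,1]]]'
python3 - <<'E'
from h import *
s=arm.sense();c=camera("wrist");T=wristT(c,s);print(s["tool_pos"],s["ee_rot"][:2,1],s["clock"])
cv2.imwrite("pics/w1.png",c["frame"])
g=cv2.cvtColor(c["frame"],cv2.COLOR_BGR2GRAY)
print("tcp ground proj",proj(c,[477,-394,30],T))
for t in cv2.findContours((g<40).astype(np.uint8),0,1)[0]:
    if cv2.contourArea(t)>800:
        r=cv2.minAreaRect(t);print(r,onz(c,*r[0],30,T),[onz(c,*p,30,T) for p in cv2.boxPoints(r)])
t=camera("top")
print("cen front low",onz(t,344.5,199,0),onz(t,230,181.2,0),"key",onz(t,307.5,206.7,10),onz(t,260,201.5,7),"el",onz(t,439.3,192,58))
E
```

```text
clock: 1.35
tool_pos: [476.7, -393.9, 155.9]
ee_rot: [[0.612, 0.791, -0.001], [0.791, -0.612, 0.001], [0.0, -0.001, -1.0]]
ft_force: [-0.4, 0.1, 1.0]
grip_width: 87.2
gripper_force: 0.0
[ 476.73289713 -393.91342812  155.93044114] [ 0.79116358 -0.61160344] 1.35
tcp ground proj [318.7 234.3]
((219.99996948242188, 454.5), (439.99993896484375, 48.99999237060547), -0.0) [ 280.5 -502.4   30. ] [array([  82.2, -398.9,   30. ]), array([ 131.6, -361.9,   30. ]), array([ 452.9, -600.9,   30. ]), array([ 422.9, -649. ,   30. ])]
((506.7721862792969, 358.89697265625), (47.24223327636719, 105.5455093383789), 74.85901641845703) [ 535.7 -574.6   30. ] [array([ 502.4, -537.4,   30. ]), array([ 581.8, -568.1,   30. ]), array([ 570.2, -613.5,   30. ]), array([ 487.2, -581.9,   30. ])]
((320.52020263671875, 373.33392333984375), (639.7366333007812, 120.58100891113281), 1.7357045412063599) [ 405.1 -489.7   30. ] [array([ 136.4, -356.9,   30. ]), array([ 237.2, -282.3,   30. ]), array([ 643. , -617.5,   30. ]), array([ 590. , -734.2,   30. ])]
((32.5, 291.5), (31.0, 65.0), 90.0) [ 266.2 -291.    30. ] [array([ 254.5, -265.5,   30. ]), array([ 298.1, -298.6,   30. ]), array([ 277.8, -316.7,   30. ]), array([ 232.8, -283. ,   30. ])]
cen front low [605.8 -16.4   0. ] [641.  238.6   0. ] key [585.3  64.9  10. ] [595.4 169.5   7. ] el [ 615.8 -215.6   58. ]
```

View pics/w1.png

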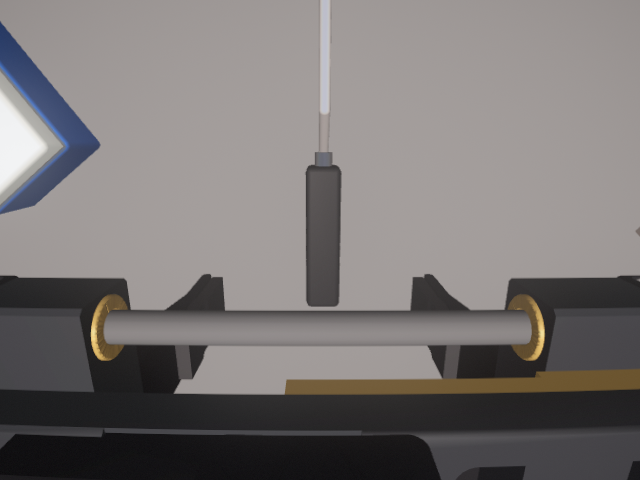

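The wrist view shows the handle centred at (323,235), aligned to within a degree and 3 mm to the right of the expected point. The tip box at upper left is clear. I descend and grip.

```bash
python3 -m crank '[[[0.0025,-0.002,-0.03,0,1],[0,0,-0.03,0,1],[0,0,-0.03,0,1],[0,0,-0.03,0,1],[0,0,-0.012,0,1],[0,0,-0.005,0,1],[0,0,0,0,1],[0,0,0,0,-1],[0,0,0,0,-1],[0,0,0,0,-1],[0,0,0,0,-1],[0,0,0,0,-1],[0,0,0,0,-1],[0,0,0,0,-1],[0,0,0,0,-1],[0,0,0.01,0,-1],[0,0,0.02,0,-1],[0,0,0.01,0,-1],[0,0,0,0,-1],[0,0,0,0,-1]]]'
```

```text
clock: 3.45
tool_pos: [478.6, -396.9, 59.4]
ee_rot: [[0.613, 0.79, -0.0], [0.79, -0.613, -0.0], [-0.0, 0.0, -1.0]]
ft_force: [-0.3, -0.3, -3.1]
grip_width: 25.9
gripper_force: 30.0
```

```bash
python3 -m crank '[[[0.0092,0.0157,0,0.0655,-1],[0.0092,0.0157,0,0.0655,-1],[0.0092,0.0157,0,0.0655,-1],[0.0092,0.0157,0,0.0655,-1],[0.0092,0.0157,0,0.0655,-1],[0.0092,0.0157,0,0.0655,-1],[0.0092,0.0157,0,0.0655,-1],[0.0092,0.0157,0,0.0655,-1],[0,0,0,0,-1],[0,0,0,0,-1],[0,0,0,0,-1]]]'
python3 - <<'E'
from h import *
a=camera("top")["frame"];b=camera("side")["frame"]
o=np.zeros((600,800,3),np.uint8)
o[:360]=cv2.resize(a[160:295,230:530],(800,360),interpolation=cv2.INTER_CUBIC)
o[360:600,:480]=cv2.resize(b[110:230,220:460],(480,240),interpolation=cv2.INTER_CUBIC)
cv2.imwrite("pics/c2.png",o)
E
```

```text
clock: 4.55
tool_pos: [551.9, -272.3, 59.4]
ee_rot: [[0.137, 0.991, -0.001], [0.991, -0.137, -0.001], [-0.001, -0.0, -1.0]]
ft_force: [-0.1, -0.2, -2.2]
grip_width: 25.5
gripper_force: 30.0
```

View pics/c2.png

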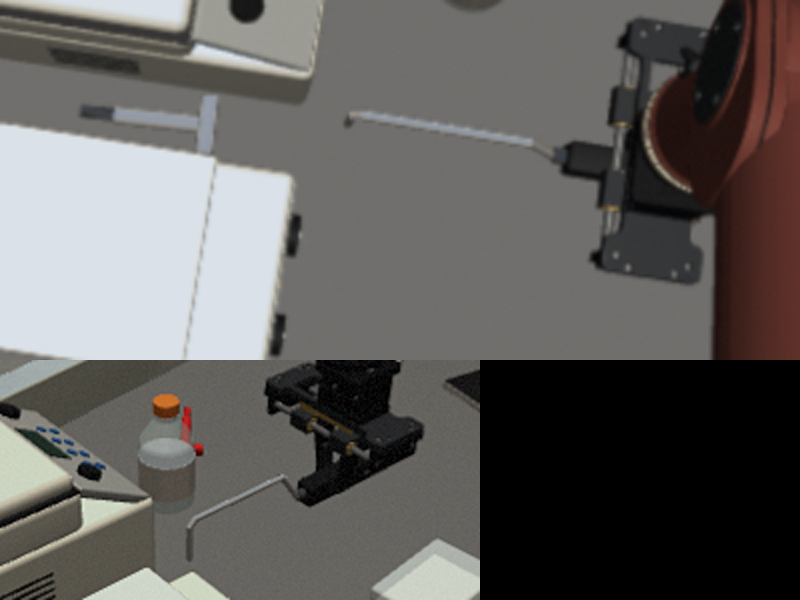

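The crop shows the hook tip at top (360.5,205.4), the elbow at (363.1,203.1) and the rod lined up with the gap. The key's bar is at (307.6,206).

Run:
```python
from h import *
c=camera("top")
C=np.array([605.8,-16.4]);y=np.array([.136,.991]);x=np.array([.991,-.136])
def g(n,u,v,z):
    p=onz(c,u,v,z);d=p[:2]-C;print(n,p,"gap",(d@x).round(1),(d@y).round(1))
g("tip",360.5,205.4,41);g("elbow",363.1,203.1,97);g("rodfront",428.7,213.2,97)
g("barL",230+209/2.667,160+97/2.667,10);g("barR",230+205/2.667,160+150/2.667,10);g("keytip",230+81/2.667,160+112/2.667,7)
g("hot front",230+292/2.667,160+173/2.667,100);g("cen front low",230+305/2.667,160+103/2.667,0)
g("shank@bar",230+198/2.667,160+123/2.667,10)
```

```text
tip [585.7 -48.7  41. ] gap -15.5 -34.7
elbow [581.6 -49.5  97. ] gap -19.5 -36.1
rodfront [ 563.8 -184.3   97. ] gap -18.8 -172.1
barL [608.3  63.5  10. ] gap -8.4 79.5
barR [564.3  65.8  10. ] gap -52.3 75.8
keytip [594.3 168.7   7. ] gap -36.6 181.9
hot front [535.6  -1.9 100. ] gap -71.5 4.8
cen front low [606.7 -16.    0. ] gap 0.8 0.5
shank@bar [586.5  72.1  10. ] gap -31.2 85.1
```

```bash
python3 -m crank '[[[0.004,0.0261,0,0,-1],[0.004,0.0261,0,0,-1],[0.004,0.0261,0,0,-1],[0.004,0.0261,0,0,-1],[0.004,0.0261,0,0,-1],[0,0,0,0,-1],[0,0,0,0,-1],[0,0,-0.01,0,-1],[0,0,-0.01,0,-1],[0,0,-0.005,0,-1],[0,0,0,0,-1]]]'
python3 - <<'E'
from h import *
a=camera("top")["frame"]
cv2.imwrite("pics/c3.png",cv2.resize(a[170:250,240:400],None,fx=4,fy=4,interpolation=cv2.INTER_CUBIC))
E
```

```text
clock: 5.8
tool_pos: [571.3, -141.2, 33.0]
ee_rot: [[0.136, 0.991, -0.002], [0.991, -0.136, 0.001], [0.0, -0.002, -1.0]]
ft_force: [-0.0, 0.3, -1.7]
grip_width: 25.5
gripper_force: 30.0
```

View pics/c3.png

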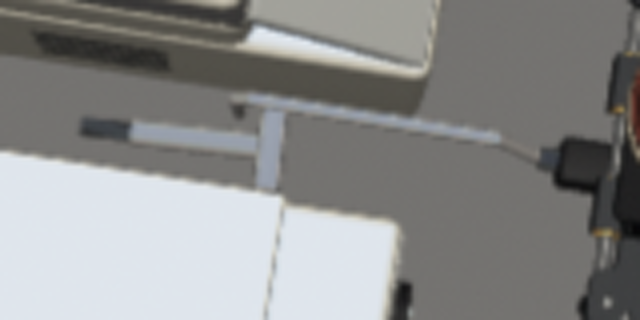

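The hook tip at crop (237,111) sits about 11 mm behind the bar (rear face at crop x 258) and about 15 mm to the centrifuge side of the shank. I lower it and draw the key out slowly.

```bash
python3 -m crank '[[[0,0,-0.006,0,-1],[0,0,-0.005,0,-1],[0,0,0,0,-1],[-0.0007,-0.005,0,0,-1],[-0.0007,-0.005,0,0,-1],[-0.0014,-0.0099,0,0,-1],[-0.0014,-0.0099,0,0,-1],[-0.0014,-0.0099,0,0,-1],[-0.0014,-0.0099,0,0,-1],[-0.0014,-0.0099,0,0,-1],[-0.0014,-0.0099,0,0,-1],[-0.0014,-0.0099,0,0,-1],[0,0,0,0,-1]]]'
python3 - <<'E'
from h import *
a=camera("top")["frame"]
cv2.imwrite("pics/c4.png",cv2.resize(a[170:250,260:420],None,fx=4,fy=4,interpolation=cv2.INTER_CUBIC))
E
```

```text
clock: 7.15
tool_pos: [560.6, -222.6, 23.5]
ee_rot: [[0.138, 0.99, -0.0], [0.99, -0.138, -0.001], [-0.001, -0.0, -1.0]]
ft_force: [-1.0, -0.3, -1.1]
grip_width: 25.8
gripper_force: 30.0
```

View pics/c4.png

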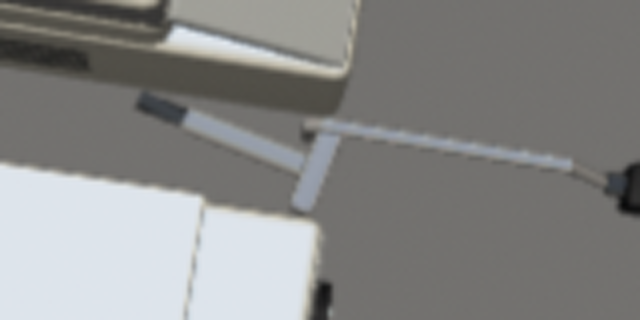

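The key is following, with the bar now at (318,170), but it has yawed about 20° and the hook at (308,130) is near the bar's outer end. I back off a little, shift the hook 8 mm towards the shank, and go on pulling.

```bash
python3 -m crank '[[[0.0005,0.004,0,0,-1],[-0.004,0.0005,0,0,-1],[-0.004,0.0005,0,0,-1],[-0.0007,-0.005,0,0,-1],[-0.0007,-0.005,0,0,-1],[-0.0014,-0.0099,0,0,-1],[-0.0014,-0.0099,0,0,-1],[-0.0014,-0.0099,0,0,-1],[-0.0014,-0.0099,0,0,-1],[0,0,0,0,-1]]]'
python3 - <<'E'
from h import *
a=camera("top")["frame"]
cv2.imwrite("pics/c5.png",cv2.resize(a[170:250,280:440],None,fx=4,fy=4,interpolation=cv2.INTER_CUBIC))
E
```

```text
clock: 8.2
tool_pos: [546.0, -267.4, 23.5]
ee_rot: [[0.138, 0.99, -0.0], [0.99, -0.138, -0.001], [-0.001, -0.0, -1.0]]
ft_force: [-0.7, -0.1, -0.0]
grip_width: 25.6
gripper_force: 30.0
```

View pics/c5.png

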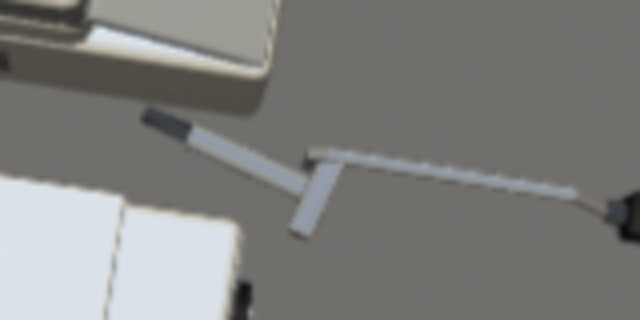

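Still hooked: the hook is at crop (312,160), with the tip at (145,115) and the wall corner at x≈262. About 85 mm more will bring the tip out.

```bash
python3 -m crank '[[[-0.0014,-0.0099,0,0,-1],[-0.0014,-0.0099,0,0,-1],[-0.0014,-0.0099,0,0,-1],[-0.0014,-0.0099,0,0,-1],[-0.0014,-0.0099,0,0,-1],[-0.0014,-0.0099,0,0,-1],[-0.0014,-0.0099,0,0,-1],[-0.0014,-0.0099,0,0,-1],[-0.0014,-0.0099,0,0,-1],[0,0,0,0,-1],[0.0005,0.003,0,0,-1],[0,0,0,0,-1]]]'
python3 - <<'E'
from h import *
a=camera("top")["frame"]
cv2.imwrite("pics/c6.png",cv2.resize(a[160:280,300:460],None,fx=4,fy=4,interpolation=cv2.INTER_CUBIC))
E
```

```text
clock: 9.45
tool_pos: [535.0, -350.1, 23.7]
ee_rot: [[0.135, 0.991, 0.001], [0.991, -0.135, 0.0], [0.0, 0.001, -1.0]]
ft_force: [0.4, 0.2, -1.9]
grip_width: 25.7
gripper_force: 30.0
```

View pics/c6.png

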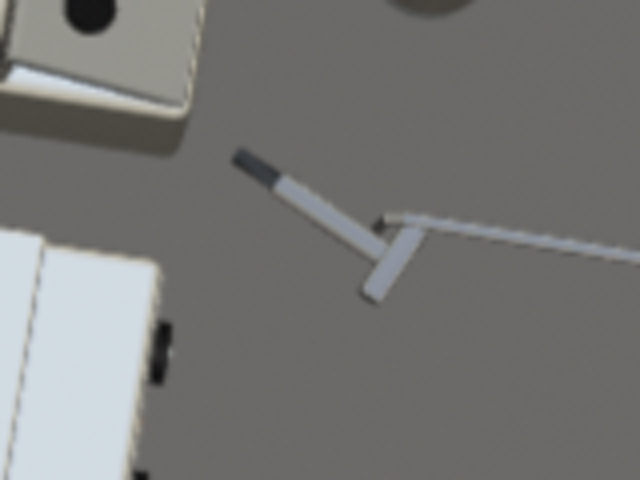

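The key is fully out: the tip at crop (238,153) is about 30 mm in front of the wall corner, and the bar is at (396,262). I lift the hook clear, carry the rod back, and lay it down.

```bash
python3 -m crank '[[[0,0,0.01,0,-1],[0,0,0.015,0,-1],[0,0,0.015,0,-1],[-0.006,-0.016,0,0,-1],[-0.006,-0.016,0,0,-1],[-0.006,-0.016,0,0,-1],[-0.006,-0.016,0,0,-1],[-0.006,-0.016,0,0,-1],[0,0,0,0,-1],[0,0,-0.015,0,-1],[0,0,-0.015,0,-1],[0,0,-0.006,0,-1],[0,0,-0.004,0,-1],[0,0,0,0,-1]]]'
python3 - <<'E'
from h import *
c=camera("top");C=np.array([605.8,-16.4]);y=np.array([.136,.991])
f=c["frame"];hd=onz(c,300+396/4,160+262/4,12);tp=onz(c,300+238/4,160+153/4,7)
d=(tp-hd)[:2];L=np.hypot(*d);d/=L
print(hd,tp,L,np.degrees(np.arctan2(d[1],d[0])),"mid",hd[:2]+29*d,"gap y",(tp[:2]-C)@y)
E
```

```text
clock: 10.9
tool_pos: [504.7, -429.6, 23.4]
ee_rot: [[0.134, 0.991, -0.001], [0.991, -0.134, 0.001], [0.001, -0.001, -1.0]]
ft_force: [-1.5, 2.5, 3.4]
grip_width: 25.9
gripper_force: 30.0
[ 547.8 -136.    12. ] [607.  -49.1   7. ] 105.14870422406548 55.73563368577464 mid [ 564.12735289 -112.03299043] gap y -32.2425
```

```bash
python3 -m crank '[[[0,0,-0.0015,0,-1],[0,0,-0.0015,0,-1],[0,0,0,0,-1],[0,0,0,0,-1]]]'
```

```text
clock: 11.35
tool_pos: [504.9, -429.9, 23.3]
ee_rot: [[0.135, 0.991, -0.0], [0.991, -0.135, 0.0], [0.0, -0.0, -1.0]]
ft_force: [-10.5, 9.4, 27.0]
grip_width: 25.4
gripper_force: 30.0
```

The rod is firmly on the bench, so I ease off, open gradually, and rise.

```bash
python3 -m crank '[[[0,0,0.002,0,-1],[0,0,0,0,-0.38],[0,0,0,0,-0.3],[0,0,0,0,-0.2],[0,0,0,0,0],[0,0,0,0,0.3],[0,0,0,0,0.6],[0,0,0,0,1],[0,0,0,0,1],[0,0,0.03,0,1],[0,0,0.04,0,1],[0,0,0.04,0,1],[0,0,0.03,0,1],[0,0,0,0,1]]]'
python3 - <<'E'
from h import *
c=camera("top");f=c["frame"];s=arm.sense()
# steel-ish / dark key pixels in front region vs bench
h=cv2.cvtColor(f,cv2.COLOR_BGR2HSV)[165:245,350:425]
m=((h[...,2]>125)).astype(np.uint8)
for t in cv2.findContours(m,0,1)[0]:
    if cv2.contourArea(t)>10:
        r=cv2.minAreaRect(t);print(r, onz(c,r[0][0]+350,r[0][1]+165,10))
o=f[165:245,350:425];print(np.median(h.reshape(-1,3),0))
E
```

```text
clock: 12.75
tool_pos: [506.7, -432.2, 168.2]
ee_rot: [[0.136, 0.991, 0.006], [0.991, -0.136, -0.005], [-0.004, 0.007, -1.0]]
ft_force: [0.2, 0.4, -0.1]
grip_width: 86.7
gripper_force: 0.0
((37.00000762939453, 49.5), (37.476661682128906, 20.50609588623047), 45.0) [ 571.8 -109.7   10. ]
[ 20.  10. 105.]
```

```bash
python3 -m crank '[[[0.0072,0.04,0,-0.058,1],[0.0072,0.04,0,-0.058,1],[0.0072,0.04,0,-0.058,1],[0.0072,0.04,0,-0.058,1],[0.0072,0.04,0,-0.058,1],[0.0072,0.04,0,-0.058,1],[0.0072,0.04,0,-0.058,1],[0.0072,0.04,0,-0.058,1],[0,0,0,0,1],[0,0,0,0,1],[0,0,0,0,1]]]'
python3 - <<'E'
from h import *
s=arm.sense();c=camera("wrist");T=wristT(c,s);f=c["frame"];print(s["joints"].round(0))
cv2.imwrite("pics/w2.png",f)
for p in [(547.8,-136,10),(564,-112,10),(607,-49,7)]: print(proj(c,p,T))
E
```

```text
clock: 13.9
tool_pos: [561.5, -112.1, 161.6]
ee_rot: [[0.565, 0.825, -0.002], [0.825, -0.565, -0.0], [-0.001, -0.001, -1.0]]
ft_force: [-0.3, -0.5, -0.4]
grip_width: 86.9
gripper_force: 0.0
[ 29.  15. -26.  99.   7.  67. -33.]
[321.  258.6]
[320.8 224.6]
[320.8 127.1]
```

View pics/w2.png

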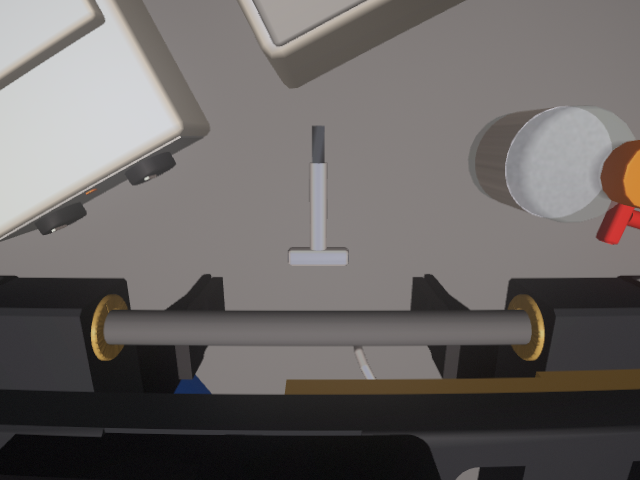

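The wrist view shows the key with its bar at (318,257) and tip at (318,126), within 3 px of prediction, and the bottle, hotplate knobs and rod clear of the fingers. I descend, grip and lift.

```bash
python3 -m crank '[[[0.001,0.001,-0.04,0,1],[0,0,-0.04,0,1],[0,0,-0.035,0,1],[0,0,-0.02,0,1],[0,0,-0.009,0,1],[0,0,0,0,1],[0,0,0,0,-1],[0,0,0,0,-1],[0,0,0,0,-1],[0,0,0,0,-1],[0,0,0,0,-1],[0,0,0,0,-1],[0,0,0,0,-1],[0,0,0,0,-1],[0,0,0,0,-1],[0,0,0,0,-1]]]'
```

```text
clock: 15.55
tool_pos: [563.1, -109.8, 18.5]
ee_rot: [[0.565, 0.825, -0.0], [0.825, -0.565, 0.0], [-0.0, -0.0, -1.0]]
ft_force: [-0.6, -0.4, -0.3]
grip_width: 14.7
gripper_force: 0.0
```

```bash
python3 -m crank '[[[0,0,0,0,-1],[0,0,0,0,-1],[0,0,0,0,-1]]]'
```

```text
clock: 15.85
tool_pos: [563.1, -109.9, 18.5]
ee_rot: [[0.565, 0.825, -0.0], [0.825, -0.565, 0.0], [-0.0, -0.0, -1.0]]
ft_force: [-0.1, -0.5, -0.2]
grip_width: 12.9
gripper_force: 30.0
```

```bash
python3 -m crank '[[[0,0,0.005,0,-1],[0,0,0.01,0,-1],[0,0,0.005,0,-1],[0,0,0,0,-1],[0,0,0,0,-1]]]'
```

```text
clock: 16.35
tool_pos: [563.2, -109.9, 38.8]
ee_rot: [[0.565, 0.825, 0.0], [0.825, -0.565, -0.0], [0.0, 0.0, -1.0]]
ft_force: [-0.0, 0.4, -2.3]
grip_width: 13.0
gripper_force: 30.0
```

The key is held and its weight shows in the force reading. I lift high and carry it over the instruments to the tray.

```bash
python3 -m crank '[[[0,0,0.02,0,-1],[0,0,0.025,0,-1],[0,0,0.025,0,-1],[0,0,0.03,0,-1],[0,0,0.03,0,-1],[0,0,0.03,0,-1],[0,0,0.03,0,-1],[0,0,0.03,0,-1],[0,0,0.02,0,-1],[0,0,0.01,0,-1],[0,0,0,0,-1]]]'
python3 -m crank '[[[-0.0016,0.0306,0,0.1206,-1],[-0.0016,0.0306,0,0.1206,-1],[-0.0016,0.0306,0,0.1206,-1],[-0.0016,0.0306,0,0.1206,-1],[-0.0016,0.0306,0,0.1206,-1],[-0.0016,0.0306,0,0.1206,-1],[-0.0016,0.0306,0,0.1206,-1],[-0.0016,0.0306,0,0.1206,-1],[-0.0016,0.0306,0,0.1206,-1],[-0.0016,0.0306,0,0.1206,-1],[-0.0016,0.0306,0,0.1206,-1],[-0.0016,0.0306,0,0.1206,-1],[-0.0016,0.0306,0,0.1206,-1],[-0.0016,0.0306,0,0.1206,-1],[-0.0016,0.0306,0,0.1206,-1],[-0.0016,0.0306,0,0.1206,-1],[-0.0016,0.0306,0,0.1206,-1],[-0.0016,0.0306,0,0.1206,-1],[0,0,0,0,-1],[0,0,0,0,-1]]]'
```

```text
clock: 17.45
tool_pos: [563.6, -109.8, 289.3]
ee_rot: [[0.565, 0.825, 0.001], [0.825, -0.565, -0.0], [0.001, 0.001, -1.0]]
ft_force: [0.6, -0.9, -1.8]
grip_width: 13.2
gripper_force: 30.0
clock: 19.45
tool_pos: [533.5, 441.5, 286.4]
ee_rot: [[-1.0, -0.001, -0.003], [-0.001, 1.0, -0.001], [0.003, -0.001, -1.0]]
ft_force: [0.5, -1.3, -2.0]
grip_width: 13.2
gripper_force: 30.0
```

```bash
python3 -m crank '[[[0,0,-0.03,0,-1],[0,0,-0.04,0,-1],[0,0,-0.04,0,-1],[0,0,-0.04,0,-1],[0,0,-0.04,0,-1],[0,0,-0.03,0,-1],[0,0,-0.02,0,-1],[0,0,-0.01,0,-1],[0,0,-0.007,0,-1],[0,0,-0.005,0,-1],[0,0,0,0,-1],[0,0,0,0,-1]]]'
python3 - <<'E'
from h import *
t=camera("top");w=camera("wrist");a=np.zeros((480,800,3),np.uint8)
a[:,:400]=cv2.resize(t["frame"][185:325,85:205],(400,480));a[:300,400:]=cv2.resize(w["frame"],(400,300));cv2.imwrite("pics/c7.png",a)
E
```

```text
clock: 20.65
tool_pos: [534.7, 441.5, 27.6]
ee_rot: [[-1.0, 0.0, 0.001], [0.0, 1.0, 0.001], [-0.001, 0.001, -1.0]]
ft_force: [0.4, 0.6, -2.7]
grip_width: 12.9
gripper_force: 30.0
```

```bash
python3 -m crank '[[[0,0,-0.0015,0,-1],[0,0,-0.0015,0,-1],[0,0,-0.0015,0,-1],[0,0,0,0,-1]]]'
```

```text
clock: 21.15
tool_pos: [534.4, 441.0, 22.6]
ee_rot: [[-1.0, 0.0, 0.0], [0.0, 1.0, -0.0], [-0.0, -0.0, -1.0]]
ft_force: [-1.5, -1.9, 4.1]
grip_width: 12.9
gripper_force: 30.0
```

Contact with the tray floor is about 6 N. I open gently to half width, rise and check.

```bash
python3 -m crank '[[[0,0,0,0,-0.68],[0,0,0,0,-0.6],[0,0,0,0,-0.5],[0,0,0,0,-0.4],[0,0,0,0,-0.2],[0,0,0,0,0],[0,0,0,0,0],[0,0,0.02,0,0],[0,0,0.04,0,0],[0,0,0.05,0,0],[0,0,0.05,0,0],[0,0,0.05,0,0],[0,0,0,0,0],[0,0,0,0,0]]]'
python3 - <<'E'
from h import *
s=arm.sense();w=camera("wrist");f=w["frame"];T=wristT(w,s);print(w["T_tool_cam"][:3,3] if hasattr(w["T_tool_cam"],'shape') else 0)
for p in [(505,441,11),(458+40,441,11),(585+0,441,4),(563,441,11)]: print(p,proj(w,p,T))
cv2.imwrite("pics/w3.png",f)
# numeric: top view rod check
t=camera("top");g=cv2.cvtColor(t["frame"],cv2.COLOR_BGR2GRAY)[215:290,480:590]
ct=max(cv2.findContours((g<45).astype(np.uint8),0,1)[0],key=cv2.contourArea);r=cv2.minAreaRect(ct);print("rod handle",r,onz(t,r[0][0]+480,r[0][1]+215,30))
# key in tray: dark hex end & bounding in top
h=t["frame"][195:275,100:170].astype(int);g2=h.mean(2);cv2.imwrite("pics/t9.png",t["frame"])
cg=cv2.cvtColor(f,cv2.COLOR_BGR2HSV);a=cg[...,1]
a=np.zeros((600,800,3),np.uint8);a[:480,:640]=f;cv2.imwrite("pics/final.png",a)
E
```

```text
clock: 22.55
tool_pos: [534.5, 441.8, 235.0]
ee_rot: [[-1.0, -0.0, 0.003], [-0.0, 1.0, 0.002], [-0.003, 0.002, -1.0]]
ft_force: [-0.6, -0.2, -0.7]
grip_width: 43.6
gripper_force: 0.0
[  71.90153894   -0.43397052 -148.00053252]
(505, 441, 11) [316.3 182.1]
(498, 441, 11) [316.3 174.9]
(585, 441, 4) [316.4 257.8]
(563, 441, 11) [316.4 239.3]
rod handle ((50.554054260253906, 32.17567443847656), (48.826499938964844, 11.672327995300293), 9.462322235107422) [ 503.9 -427.    30. ]
```

Run:
```python
from h import *
f=cv2.imread("pics/t9.png");t=camera("top");s=camera("side")
g=cv2.cvtColor(f,cv2.COLOR_BGR2GRAY)
sub=g[203:270,108:164];print(np.median(sub))
for nm,m in(("dark",sub<85),("bluish bright",(f[203:270,108:164,0].astype(int)-f[203:270,108:164,2]>6))):
    for c in cv2.findContours(m.astype(np.uint8),0,1)[0]:
        if cv2.contourArea(c)>5:
            r=cv2.minAreaRect(c);x=[onz(t,p[0]+108,p[1]+203,14)[:2] for p in cv2.boxPoints(r)];print(nm,r[1],np.round(x))
# rod line in top: bluish/bright pixels
y0,x0=190,395;b=f[190:250,395:500].astype(int);m=(b[...,0]-b[...,2]>8).astype(np.uint8)
c=max(cv2.findContours(m,0,1)[0],key=cv2.contourArea)
for e in(c[c[...,0].argmin(),0],c[c[...,0].argmax(),0]): print("rod end px",e+[x0,y0],onz(t,*(e+[x0,y0]),55))
# side view: same ends predicted flat
h=np.array([504,-427]);d=np.array([.136,.991]);H=h+226*d
print("expected elbow",H,"top",proj(t,[*H,55]),"side elbow,tip",proj(s,[*H,55]),proj(s,[*H,3]))
b=s["frame"].astype(int);u,v=proj(s,[*H,28]).astype(int);w=b[v-30:v+30,u-25:u+25].mean(2)
base=np.median(w);ys,xs=np.where(w-base>25);print(u,v,base,len(xs),[(int(y+v-30),int(xs[ys==y].min()+u-25),int(xs[ys==y].max()+u-25)) for y in np.unique(ys)][::3])
```

```text
72.0
dark (4.0, 5.0) [[448. 501.]
 [448. 490.]
 [440. 489.]
 [439. 501.]]
dark (66.0, 55.0) [[586. 509.]
 [587. 383.]
 [442. 377.]
 [439. 501.]]
bluish bright (3.0, 3.0) [[555. 445.]
 [555. 438.]
 [549. 438.]
 [549. 445.]]
bluish bright (4.0, 12.0) [[569. 448.]
 [569. 421.]
 [560. 420.]
 [560. 448.]]
rod end px [439 229] [ 536.8 -215.1   55. ]
rod end px [497 239] [ 517.9 -341.8   55. ]
expected elbow [ 534.736 -203.034] top [433.4 229.8] side elbow,tip [375.5 182.4] [373.7 200. ]
374 191 102.0 50 [(169, 397, 398), (172, 391, 394), (175, 385, 388), (178, 379, 382), (181, 376, 377), (184, 374, 375)]
```

Run:
```python
from h import *
s=arm.sense();w=camera("wrist");T=wristT(w,s);f=w["frame"]
for p in [(563,441,14),(556,441,14),(459,441,10),(480,441,10),(437,441,22)]: print(p,proj(w,p,T))
print([(v,f[v,313:320].mean().round().astype(int)) for v in range(90,262,4)])
for v in (150,200,238): print(v,f[v,270:365:3].mean(1).round().astype(int))
```

```text
(563, 441, 14) [318.6 242.6]
(556, 441, 14) [318.6 235.8]
(459, 441, 10) [318.7 135.1]
(480, 441, 10) [318.7 157.7]
(437, 441, 22) [318.7 109.8]
[(90, np.int64(211)), (94, np.int64(211)), (98, np.int64(211)), (102, np.int64(211)), (106, np.int64(211)), (110, np.int64(168)), (114, np.int64(211)), (118, np.int64(211)), (122, np.int64(211)), (126, np.int64(211)), (130, np.int64(211)), (134, np.int64(113)), (138, np.int64(115)), (142, np.int64(117)), (146, np.int64(119)), (150, np.int64(120)), (154, np.int64(121)), (158, np.int64(121)), (162, np.int64(131)), (166, np.int64(180)), (170, np.int64(180)), (174, np.int64(180)), (178, np.int64(180)), (182, np.int64(180)), (186, np.int64(180)), (190, np.int64(180)), (194, np.int64(179)), (198, np.int64(180)), (202, np.int64(179)), (206, np.int64(179)), (210, np.int64(179)), (214, np.int64(179)), (218, np.int64(179)), (222, np.int64(179)), (226, np.int64(179)), (230, np.int64(178)), (234, np.int64(174)), (238, np.int64(181)), (242, np.int64(182)), (246, np.int64(177)), (250, np.int64(204)), (254, np.int64(204)), (258, np.int64(203))]
150 [207 208 208 209 209 209 210 210 210 210 211 211 211 211 206 111 112 108
 211 212 212 212 211 212 211 211 211 211 211 211 211 210]
200 [205 206 206 206 207 207 207 208 208 208 209 208 208 208 153 182 180 185
 165 209 209 209 209 209 209 209 209 209 209 209 209 208]
238 [203 203 203 203 204 203 204 205 172 180 180 180 180 180 180 181 181 181
 181 181 181 182 182 181 170 206 206 206 206 206 205 205]
```

The key lies flat in the bay: its tip is at row 134 (predicted 135), the bar at rows 236–246, and the divider is clear at row 110. The rod is flat on the bench. I hand in.

```bash
python3 -c "
from workcell import arm
print(arm.hand_in())"
```

```text
the job is handed in; nothing more can be done
None
```

The job is handed in at about 23 s of the 72 s: I hooked the key out of the gap, laid the rod on the open bench and set the key flat in the larger tray compartment; the last camera check agreed, but the hand-in returned no verdict.

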